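# Find the worn machine foot and push its tag down

### The arm

A 7-joint arm with a two-finger parallel gripper is mounted at the origin on the work surface. World frame = base frame: x ahead of the robot, y to its left, z up, the work surface at z = 0. Lengths are in m, angles in rad, forces in N, time in s.
With the tool pointing down it reaches from about 0.425 to 0.975 m from the base axis. Payload 16.7 kg.
Tool frame: the origin (TCP) lies at the very end of the fingers, on their centre line; the grasp point (between the pads) lies 19 mm behind it (pinch_z is the distance from the TCP to the grasp point, in m); z points along the fingers, y is the direction in which the jaws open and shut (so a half turn about z gives the same grasp; the last joint's range is limited). The gripper opens to 85 mm and grips with 20 to 120 N. Pads are 22 mm wide; open, the fingers measure 114 mm over their backs; the gripper's body (76 mm by 85 mm) begins 54 mm behind the grasp point. The pads swing forward as they close: fully open they stand 13 mm farther back than shut.
Start: joints at [1.149, 0.426, 0.074, 1.606, -0.034, 1.111, -0.067], TCP at [0.182, -0.65, 0.199] pointing down, gripper open.
Joint ranges: [-2.85, 2.85], [-0.5, 2.14], [-1.23, 1.37], [0.21, 2.46], [-1.02, 4.16], [0.16, 2.05], [-2.73, 2.73]. Speed limits (rad/s): [1.89, 1.89, 2.39, 2.39, 3.01, 3.01, 3.01].

### API

Orientations are given as a rotation vector (axis times angle).
In Python, from rig import sense, get_image, job_done, pinch_z gives the robot as it stands. The module is installed in compiled form; this text tells all that it offers.
- The arm moves only by the shell command python3 -m handwheel 'ROWS' [FORCE]. ROWS is a JSON object of lists of equal length, an entry for each row: "turn": the turn, a rotation vector about the tool's x, y, z in degrees, a list of three; "offset": the shift along the tool's x, y, z in m, a list of three; "hand": the finger opening in m, from 0 to 0.0854. In form: {"turn": [[wx, wy, wz], ...], "offset": [[x, y, z], ...], "hand": [hand, ...]}. A call has 1 to 12 rows; each row is the pose to reach, as a shift and turn from the pose measured when the call began, along the tool's axes at that moment; what a row does not reach only later rows make up. A row lasts 1/10 s, in which the tool goes at most 50 mm and 8.59 degrees, less where a joint would pass 70% of its speed; a pose out of reach is approached as far as the arm can. A call with a gripper value outside its range is refused whole. The fingers move at their own pace and stop on an object; FORCE is the grip in N (left out, the last holds). Time passes only in rows, so rows that repeat a pose let the fingers close. It gives the time, the measured TCP pose, the force and the opening at its end, in the units of the state.
- sense(): the state, without advancing time (a new reading comes with each control period).
- get_image(name): name is "scene" or "top"; returns a dict with "color" (480x640x3 uint8, red, green, blue), "fx", "fy", "cx", "cy" (pixels), "rvec" (rotation vector, rad) and "tvec" (3), from world to camera coordinates, as OpenCV has them. Camera axes: x right, y down, z forward; pixel columns grow to the right and rows downward; lengths in m; the calibration is good to about 2 mm. A picture is of the moment at which its call begins. There is no depth.
- job_done(): hands the job in, once; it reports no verdict.
The state is a dict: "clock": time; "joint_pos": joint angles; "dq": joint speeds; "joint_efforts": joint torques, N m; "eef_pos": TCP position; "tool_rot": TCP orientation; "force": force on the tool from outside, world axes, zero at the start; "torque": the same for the moment, N m; "width": finger opening in m.
Only numpy, scipy, OpenCV 4.12 (cv2) and the standard library are available. Lean on these libraries where they do the work, as an engineer would, in place of code of your own. Each camera call takes 0.05 s, during which the arm holds its last target.

### The job

One of the three sprung machine feet on the plywood board is worn and softer than the other two. Press down on each rubber pad in turn, from the robot's left to its right, to feel which is the softest, then push the upright tag in front of that foot all the way down. Only press with the fingertips: leave the other two tags standing, and pick up or shift none of the loose things lying around.

Things in the scene. Friction and masses are not known exactly. Their poses are not given: they have to be found in the camera images.
- board: fixed plywood test board, 220 (its x) x 430 (its y) x 20 mm tall; origin at the centre of its underside. Three look-alike sprung machine feet stand in a row along its y axis, 119 to 151 mm apart, turned like the board; its +y end is the robot's left
- foot_a: fixed steel machine foot: plate 118 x 74 mm with a round grey cup, a black rubber pad on a spring and, on the robot's side, an aluminium tag standing in a black guide. Origin under the pad's centre, 64 mm below the pad's top, 20 to 28 mm above the table; axes as the board's. Which foot stands left, middle or right changes
- foot_b: fixed steel machine foot: plate 118 x 74 mm with a round grey cup, a black rubber pad on a spring and, on the robot's side, an aluminium tag standing in a black guide. Origin under the pad's centre, 64 mm below the pad's top, 20 to 28 mm above the table; axes as the board's. Which foot stands left, middle or right changes
- foot_c: fixed steel machine foot: plate 118 x 74 mm with a round grey cup, a black rubber pad on a spring and, on the robot's side, an aluminium tag standing in a black guide. Origin under the pad's centre, 64 mm below the pad's top, 20 to 28 mm above the table; axes as the board's. Which foot stands left, middle or right changes
- pad_a_top (a point): centre of the flat top of one foot's round rubber pad (56 mm diameter, 12 thick; top 84 to 92 mm above the table at rest); moves with the pad; x, y axes as the board's
- pad_a (a joint): how far this pad is pressed down, m: 0 at rest (within 0.5 mm), 0.016 at its hard stop. It springs back when let go. It starts to move at 0 to 1 N, then the force grows in proportion to the depth; at 5 N the three pads go down about 2, 4.5 and 11 mm. Which pad is which is not told. A press should go at least 2 mm deep, so about 5 N is enough for any pad
- tag_a_top (a point): centre of the top edge of the upright tag of the same foot (same letter as the pad), a plate 36 wide (board y) x 8 mm thick (board x), 64 mm nearer the robot than the pad's centre, its top edge 24 above its guide (52 wide x 24) and 4 below the pad's top when up; moves with the tag; x, y axes as the board's
- tag_a (a joint): how far this tag is pushed down, m: 0 to 0.002 at the start (up), 0.020 at its hard stop (fully down, top edge 4 mm above the guide); negative if pulled up. It slides with about 4 N of friction and stays where it is left
- pad_b_top (a point): centre of the flat top of one foot's round rubber pad (56 mm diameter, 12 thick; top 84 to 92 mm above the table at rest); moves with the pad; x, y axes as the board's
- pad_b (a joint): how far this pad is pressed down, m: 0 at rest (within 0.5 mm), 0.016 at its hard stop. It springs back when let go. It starts to move at 0 to 1 N, then the force grows in proportion to the depth; at 5 N the three pads go down about 2, 4.5 and 11 mm. Which pad is which is not told. A press should go at least 2 mm deep, so about 5 N is enough for any pad
- tag_b_top (a point): centre of the top edge of the upright tag of the same foot (same letter as the pad), a plate 36 wide (board y) x 8 mm thick (board x), 64 mm nearer the robot than the pad's centre, its top edge 24 above its guide (52 wide x 24) and 4 below the pad's top when up; moves with the tag; x, y axes as the board's
- tag_b (a joint): how far this tag is pushed down, m: 0 to 0.002 at the start (up), 0.020 at its hard stop (fully down, top edge 4 mm above the guide); negative if pulled up. It slides with about 4 N of friction and stays where it is left
- pad_c_top (a point): centre of the flat top of one foot's round rubber pad (56 mm diameter, 12 thick; top 84 to 92 mm above the table at rest); moves with the pad; x, y axes as the board's
- pad_c (a joint): how far this pad is pressed down, m: 0 at rest (within 0.5 mm), 0.016 at its hard stop. It springs back when let go. It starts to move at 0 to 1 N, then the force grows in proportion to the depth; at 5 N the three pads go down about 2, 4.5 and 11 mm. Which pad is which is not told. A press should go at least 2 mm deep, so about 5 N is enough for any pad
- tag_c_top (a point): centre of the top edge of the upright tag of the same foot (same letter as the pad), a plate 36 wide (board y) x 8 mm thick (board x), 64 mm nearer the robot than the pad's centre, its top edge 24 above its guide (52 wide x 24) and 4 below the pad's top when up; moves with the tag; x, y axes as the board's
- tag_c (a joint): how far this tag is pushed down, m: 0 to 0.002 at the start (up), 0.020 at its hard stop (fully down, top edge 4 mm above the guide); negative if pulled up. It slides with about 4 N of friction and stays where it is left
- socket_tall: loose upright steel socket (bystander), 22 diameter x 40 tall, standing on the board between two feet; origin at the centre of its underside. Sizes in mm
- socket_short: loose upright steel socket (bystander), 24 diameter x 26 tall, standing on the board between two feet; origin at the centre of its underside. Sizes in mm
- screwdriver: loose screwdriver lying on the table (bystander), about 200 long. Sizes in mm
- wrench: loose steel wrench lying on the table (bystander), about 180 long. Sizes in mm
- screw_jar: loose clear jar (bystander), 60 diameter x 75 tall, on the table; origin at the centre of its underside. Sizes in mm
- battery: loose black tool battery (bystander), 75 x 110 x 67 tall, on the table; origin at the centre of its underside. Sizes in mm
- clamp_block: loose wooden block (bystander), 34 x 70 x 30 tall, lying on the board behind the feet; origin at the centre of its underside. Sizes in mm

How it is judged:
By the outcome, as a careful person would: the job done as asked, in the order asked, and still so for the second after the job is handed in, with the robot touching nothing.
It also fails if it takes over 48 s, if anything falls off the work surface, if the arm or the gripper's body presses on something with over 40 N, if the wrist force passes 120 N, or if a joint passes its speed limit or range.

## Working session

There is one attempt and no reset: what is moved stays moved. The work goes in short steps, Python scripts to look and compute and a shell command to move; the robot and the scene stay as the last step left them, time stands still between calls to the robot, and variables do not carry over. Pictures are saved under pics/ and viewed, and the job is handed in when it is done.

```bash
mkdir -p pics; python3 - <<'E'
from rig import sense,get_image,pinch_z
import cv2,pickle
s=sense();print({k:(v if not hasattr(v,'round') else v) for k,v in s.items()},pinch_z)
for n in("scene","top"):
    i=get_image(n);pickle.dump(i,open(f"{n}.pkl","wb"))
    cv2.imwrite(f"pics/{n}0.png",i["color"][...,::-1]);print(n,i["fx"],i["fy"],i["cx"],i["cy"],i["rvec"],i["tvec"])
E
```

```text
{'clock': 0.0, 'joint_pos': array([ 1.14852325,  0.42671612,  0.0738583 ,  1.60662957, -0.03409901,
        1.11081046, -0.06712799]), 'dq': array([ 0.00049791, -0.000565  ,  0.00132945,  0.0008149 , -0.00011715,
        0.00012538, -0.00035378]), 'joint_efforts': array([ 1.17977470e-03, -9.49835157e+01,  3.76170114e+00, -4.63522375e+01,
        1.93383114e-02,  1.02825111e-02, -5.33672903e-05]), 'eef_pos': array([ 0.18168432, -0.6496058 ,  0.19791149]), 'tool_rot': array([-3.11117058e+00, -4.26866869e-01,  4.32051631e-04]), 'force': array([-0.22810511,  0.65424094,  0.24150593]), 'torque': array([ 0.00910463,  0.01280726, -0.01370223]), 'width': 0.08534709090426751} 0.0187
scene 566.721683853705 566.721683853705 318.06004258996626 231.43977017543494 [ 1.74365096  1.78943932 -0.71898809] [ 0.01344048 -0.30017602  1.60111049]
top 481.5503561852219 481.5503561852219 318.09093884856196 245.82086767660732 [ 2.14808571 -2.10571595  0.15027751] [-0.00380503  0.54350117  1.06433779]
```

```bash
ls pics
```

```text
scene0.png
top0.png
```

View pics/scene0.png

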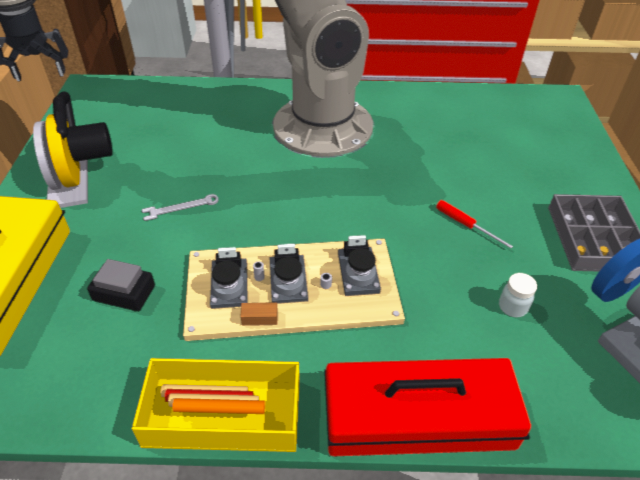

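View pics/top0.png

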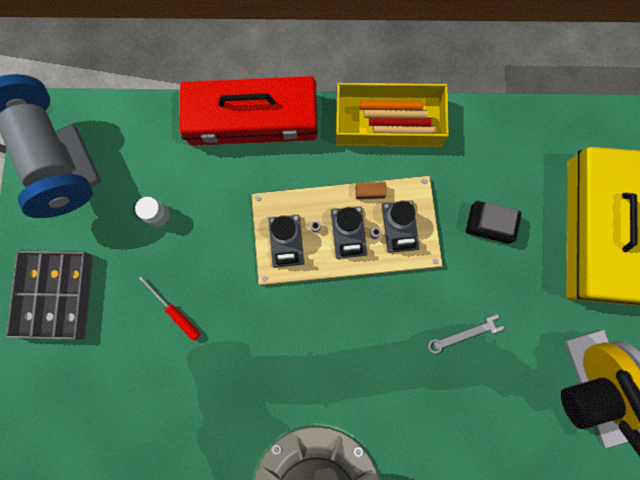

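The scene view shows the board at about (290,285), with pads at (227,274), (287,267) and (361,258). In the top view the pads are near (284,228), (347,220) and (402,212), and the tags are below them. I'll measure them using masks.

```bash
cat > h.py <<'E'
import numpy as np,cv2,pickle
def load(n): return pickle.load(open(f"{n}.pkl","rb"))
def cam(i):
    R,_=cv2.Rodrigues(np.array(i["rvec"],float));t=np.array(i["tvec"],float);K=np.array([[i["fx"],0,i["cx"]],[0,i["fy"],i["cy"]],[0,0,1]]);return K,R,t
def ray(i,u,v):
    K,R,t=cam(i);d=R.T@np.linalg.solve(K,[u,v,1.]);return -R.T@t,d
def onz(i,u,v,z):
    c,d=ray(i,u,v);return c+d*(z-c[2])/d[2]
def proj(i,p):
    K,R,t=cam(i);q=K@(R@np.array(p)+t);return q[:2]/q[2]
def tri(i,a,j,b):
    P=[K@np.c_[R,t] for K,R,t in(cam(i),cam(j))]
    X=cv2.triangulatePoints(P[0],P[1],np.array(a,float).reshape(2,1),np.array(b,float).reshape(2,1)).ravel();return X[:3]/X[3]
E
python3 - <<'E'
from h import *
for n,(x0,y0,x1,y1),f in(("top",(245,170,445,290),4),("scene",(175,225,410,345),3)):
    i=load(n);c=i["color"][y0:y1,x0:x1]
    cv2.imwrite(f"pics/{n}z.png",cv2.resize(c,None,fx=f,fy=f,interpolation=cv2.INTER_CUBIC)[...,::-1])
    g=cv2.cvtColor(i["color"],cv2.COLOR_RGB2GRAY)
    print(n,cam(i)[1].T@-cam(i)[2])
    for nm,m in(("black",g<26),("white",g>225)):
        m=m.astype(np.uint8);mm=np.zeros_like(m);mm[y0:y1,x0:x1]=m[y0:y1,x0:x1]
        cs,_=cv2.findContours(mm,0,cv2.CHAIN_APPROX_NONE)
        for k in cs:
            if cv2.contourArea(k)>20: print(nm,cv2.contourArea(k),cv2.boundingRect(k),np.round(cv2.minAreaRect(k)[0],1),np.round(cv2.fitEllipse(k)[0],1))
E
```

```text
top [ 0.36457882 -0.01829738  1.13796767]
black 51.5 (277, 253, 22, 12) [287.1 258.6] [288.3 258.9]
black 41.0 (341, 247, 22, 9) [352.1 253.1] [353.4 251.9]
black 61.0 (392, 239, 24, 11) [403.5 244. ] [403.1 243.3]
scene [1.33438259 0.00562484 0.93446913]
black 20.5 (344, 249, 8, 7) [347.5 252. ] [347.1 251.3]
white 1178.0 (185, 306, 71, 29) [220. 320.] [210.2 321.2]
white 1660.5 (282, 303, 120, 25) [341.8 315. ] [335.4 315.6]
white 112.5 (278, 301, 76, 9) [315.5 304.6] [303.  305.2]
white 83.0 (316, 296, 34, 6) [332.4 298.2] [331.3 298.4]
white 38.0 (386, 286, 12, 11) [391.1 290.8] [391.9 291.5]
white 247.0 (375, 252, 18, 24) [383. 264.] [383.6 264.4]
white 484.0 (187, 250, 30, 52) [201.5 275.5] [200.1 273.8]
white 999.5 (218, 242, 125, 38) [280.7 262.3] [289.7 257. ]
white 89.0 (369, 240, 17, 12) [377.1 245.8] [377.7 245. ]
white 21.5 (349, 236, 16, 3) [356.5 237. ] [355.5 236.9]
```

View pics/topz.png

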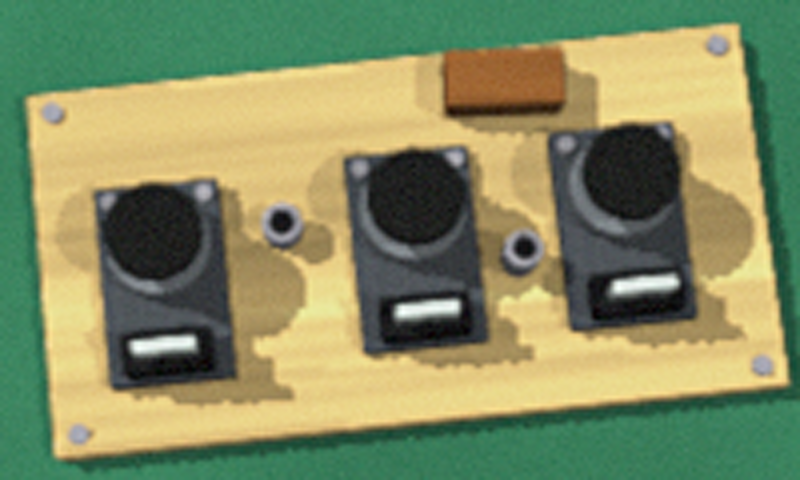

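View pics/scenez.png

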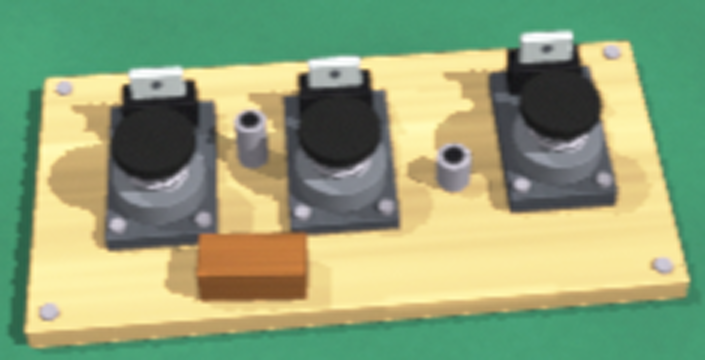

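```bash
python3 - <<'E'
from h import *
from rig import sense
i=load("top");c=i["color"].astype(int);g=cv2.cvtColor(i["color"],cv2.COLOR_RGB2GRAY);g=cv2.GaussianBlur(g,(3,3),0)
roi=np.zeros_like(g);roi[185:280,255:440]=1
pads=[];tags=[]
m=((g<42)&(roi>0)).astype(np.uint8)
m=cv2.morphologyEx(m,cv2.MORPH_OPEN,cv2.getStructuringElement(2,(11,11)))
for k in cv2.findContours(m,0,cv2.CHAIN_APPROX_NONE)[0]:
    (u,v),r=cv2.minEnclosingCircle(k); e=cv2.fitEllipse(k);print("pad",cv2.contourArea(k),(u,v),r,e)
    pads.append((*onz(i,*e[0],.088),)); print(np.round(pads[-1],4), "diam",np.mean(e[1])/i["fx"]*1.05)
hsv=cv2.cvtColor(i["color"],cv2.COLOR_RGB2HSV)
m=((hsv[...,1]<40)&(hsv[...,2]>170)&(roi>0)).astype(np.uint8)
for k in cv2.findContours(m,0,cv2.CHAIN_APPROX_NONE)[0]:
    if cv2.contourArea(k)>15:
        r=cv2.minAreaRect(k);print("tag",cv2.contourArea(k),r);print(np.round(onz(i,*r[0],.084),4))
pads=sorted(pads,key=lambda p:-p[1])
d=np.array(pads[0])-pads[2];print("yaw deg",np.degrees(np.arctan2(-d[0],d[1])),[np.linalg.norm(np.subtract(pads[k],pads[k+1])) for k in(0,1)])
# height check with scene
j=load("scene")
for a in pads: print("proj scene",proj(j,a))
# board corners
for u,v in((252,194),(429.5,176.5),(441.5,266),(259.5,284.5)): print(np.round(onz(i,u,v,.02),3))
from scipy.spatial.transform import Rotation as Ro
print(Ro.from_rotvec(sense()["tool_rot"]).as_matrix().round(3))
E
```

```text
pad 376.0 (283.0, 227.5) 11.543496131896973 ((283.0851135253906, 227.6121368408203), (21.39613151550293, 22.470075607299805), 88.29188537597656)
[0.576  0.0849 0.088 ] diam 0.047824196252101506
pad 375.5 (348.61236572265625, 218.2640380859375) 11.846287727355957 ((348.6723327636719, 219.04263305664062), (21.211009979248047, 22.725980758666992), 95.65017700195312)
[ 0.598  -0.0608  0.088 ] diam 0.047901366578022034
pad 366.0 (402.6764831542969, 213.08824157714844) 11.432525634765625 ((402.52825927734375, 212.90245056152344), (21.458599090576172, 21.833223342895508), 101.15320587158203)
[ 0.614  -0.1805  0.088 ] diam 0.04719798560138648
tag 31.5 ((285.5, 255.5), (3.0, 15.0), 90.0)
[0.5139 0.0778 0.084 ]
tag 31.5 ((351.5, 246.5), (3.0, 15.0), 90.0)
[ 0.5368 -0.0679  0.084 ]
tag 31.5 ((406.0, 240.5), (3.0, 16.0), 90.0)
[ 0.5525 -0.1883  0.084 ]
yaw deg 8.164368762778578 [np.float64(0.1473180902970558), np.float64(0.12071174420156257)]
proj scene [361.37283171 257.29451707]
proj scene [288.03379138 263.90220852]
proj scene [226.52334602 268.66184443]
[0.671 0.169 0.02 ]
[ 0.721 -0.256  0.02 ]
[ 0.505 -0.28   0.02 ]
[0.454 0.142 0.02 ]
[[ 0.963  0.269 -0.   ]
 [ 0.269 -0.963  0.001]
 [-0.    -0.001 -1.   ]]
```

```bash
python3 -m handwheel '{"turn":[[0,0,1],[0,0,2],[0,0,3],[0,0,4],[0,0,5],[0,0,6],[0,0,7],[0,0,8],[0,0,9],[0,0,9],[0,0,9],[0,0,9]],"offset":[[0.02,-0.01,0],[0.05,-0.02,0],[0.085,-0.035,0],[0.12,-0.05,0],[0.155,-0.065,0],[0.19,-0.08,0],[0.225,-0.095,0],[0.26,-0.11,0],[0.295,-0.125,0],[0.33,-0.14,0],[0.36,-0.15,0],[0.375,-0.155,0]],"hand":[0,0,0,0,0,0,0,0,0,0,0,0]}' 20
python3 - <<'E'
from h import *
from rig import sense
from scipy.spatial.transform import Rotation as Ro
s=sense();R=Ro.from_rotvec(s["tool_rot"]).as_matrix();print(R.round(3),s["joint_pos"].round(2),s["eef_pos"])
for p in((.576,.0849,.12),(.598,-.0608,.12),(.614,-.1805,.12)):print((R.T@(np.array(p)-s["eef_pos"])).round(4))
E
```

```text
clock: 1.3
eef_pos: [0.5035, -0.3968, 0.1978]
tool_rot: [-3.134, -0.187, 0.0]
force: [-0.3, -0.2, 0.6]
width: 0.0004
[[ 0.993  0.119 -0.   ]
 [ 0.119 -0.993  0.002]
 [ 0.    -0.002 -1.   ]] [ 0.6   0.37 -0.04  1.68  0.01  1.09 -0.9 ] [ 0.50346222 -0.39677272  0.19777159]
[ 0.1292 -0.4695  0.0788]
[ 0.1337 -0.3222  0.0785]
[ 0.1354 -0.2015  0.0782]
```

```bash
python3 -m handwheel '{"turn":[[0,0,0],[0,0,0],[0,0,0],[0,0,0],[0,0,0],[0,0,0],[0,0,0],[0,0,0],[0,0,0],[0,0,0],[0,0,0],[0,0,0]],"offset":[[0.01,-0.03,0],[0.02,-0.07,0],[0.033,-0.115,0],[0.045,-0.16,0],[0.06,-0.205,0],[0.07,-0.25,0],[0.083,-0.295,0],[0.095,-0.34,0],[0.11,-0.385,0.02],[0.12,-0.43,0.04],[0.129,-0.46,0.06],[0.129,-0.4695,0.07]],"hand":[0,0,0,0,0,0,0,0,0,0,0,0]}'
cat > st.py <<'E'
from h import *
from rig import sense
s=sense();print("t",round(s["clock"],2),"p",s["eef_pos"].round(4),"F",s["force"].round(2),"rot",np.round(s["tool_rot"],3))
E
python3 st.py
python3 -m handwheel '{"turn":[[0,0,0],[0,0,0],[0,0,0]],"offset":[[0,0,0],[0,0,0],[0,0,0]],"hand":[0,0,0]}'
python3 - <<'E'
from h import *
from rig import get_image
a=[]
for n,(x0,y0,x1,y1),f in(("top",(245,170,445,290),4),("scene",(175,165,410,345),3)):
    i=get_image(n);c=i["color"][y0:y1,x0:x1];a.append(c)
    cv2.imwrite(f"pics/{n}1.png",cv2.resize(c,None,fx=f,fy=f,interpolation=cv2.INTER_CUBIC)[...,::-1])
E
```

```text
clock: 2.5
eef_pos: [0.5752, 0.0883, 0.1269]
tool_rot: [-3.133, -0.192, 0.003]
force: [-0.6, 0.8, 0.0]
width: -0.0003
t 2.5 p [0.5752 0.0883 0.1269] F [-0.59  0.77  0.01] rot [-3.133e+00 -1.920e-01  3.000e-03]
clock: 2.8
eef_pos: [0.5757, 0.0864, 0.1277]
tool_rot: [-3.133, -0.189, 0.002]
force: [0.3, 0.8, 0.4]
width: 0.0
```

View pics/scene1.png

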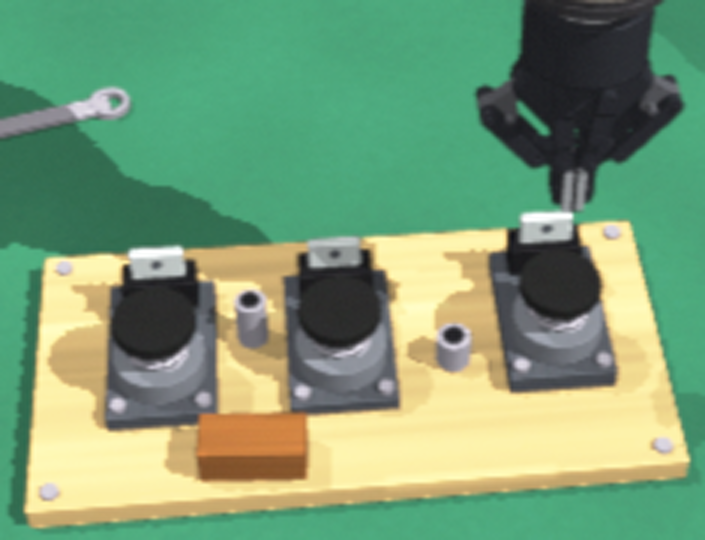

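The closed fingertips are at scene crop (572,208), about (366,234) in full-image pixels. I'll check that against the projected TCP.

```bash
python3 - <<'E'
from h import *
j=load("scene");print(proj(j,(.5757,.0864,.1277)),proj(j,(.576,.0849,.088)),proj(j,(.576,.0849,.092)),proj(j,(.576,.0849,.084)))
c=cv2.GaussianBlur(cv2.cvtColor(j["color"],cv2.COLOR_RGB2GRAY),(3,3),0)
for (u,v) in((361,258),(288,267),(226,272)):
    print(c[v-16:v+20,u])
E
```

```text
[363.48579884 243.65817503] [361.39752926 257.3081278 ] [361.52801871 255.97312753] [361.26769573 258.63641746]
[182 179 153  97  50  37  38  40  41  41  41  41  41  40  40  40  40  40
  40  40  41  41  41  41  41  40  35  30  37  61 100 139 148 132 130 137]
[169 168 130  74  43  40  41  41  41  41  41  41  41  41  40  40  40  40
  40  40  41  41  41  42  42  41  38  32  33  53  96 143 158 142 134 138]
[158 111  59  37  38  41  41  41  41  41  41  41  41  41  40  40  40  40
  40  40  41  41  41  41  41  38  33  34  53  94 138 152 135 130 137 138]
```

View pics/top1.png

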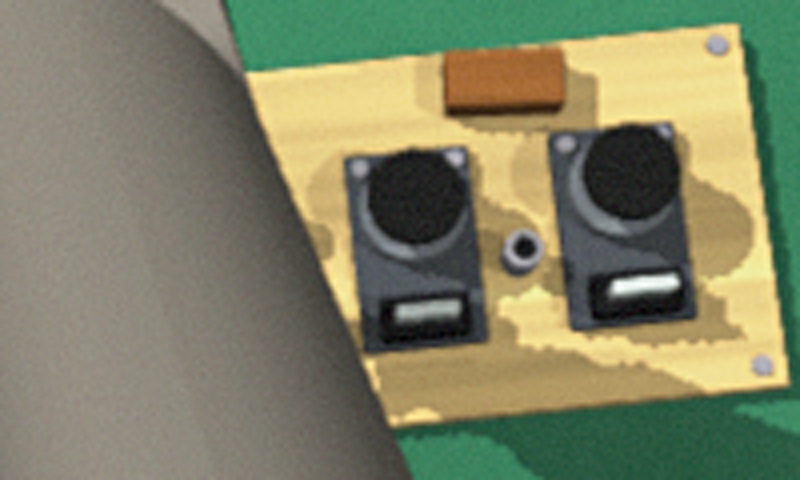

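```bash
python3 st.py; python3 - <<'E'
from h import *
from rig import get_image
for n in("top","scene"):
    i=get_image(n); o=load(n); print(n,np.abs(np.array(i["tvec"])-o["tvec"]).max()); pickle.dump(i,open(n+"2.pkl","wb"))
    u,v=np.round(proj(i,(.5757,.0864,.1277))).astype(int); c=i["color"][v-60:v+40,u-60:u+60].copy(); c=cv2.resize(c,None,fx=5,fy=5,interpolation=cv2.INTER_CUBIC); cv2.drawMarker(c,(300,300),(255,0,0),0,20)
    cv2.imwrite(f"pics/{n}2.png",c[...,::-1])
E
```

```text
t 2.9 p [0.5757 0.0867 0.1277] F [-0.02 -0.15  0.43] rot [-3.133e+00 -1.890e-01  1.000e-03]
top 0.0
scene 0.0
```

View pics/scene2.png

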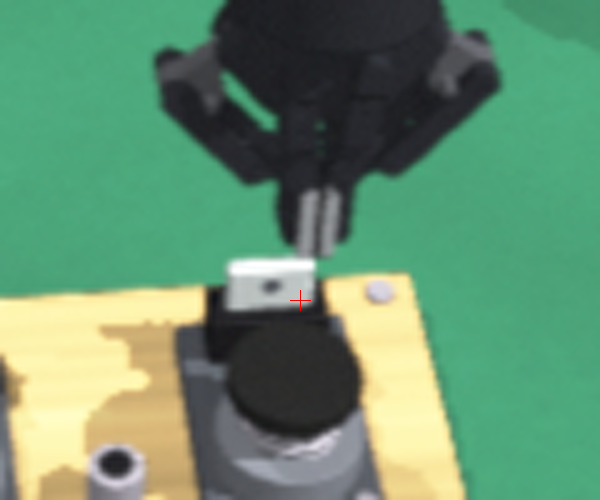

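View pics/top2.png

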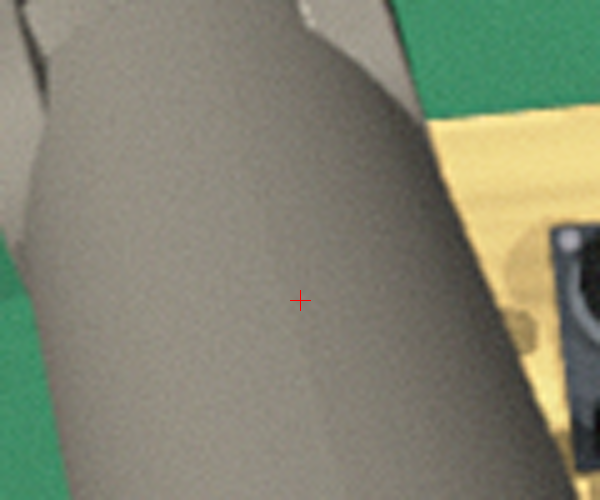

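The fingertip shows at about (367,234), but the reported TCP projects to (363.5,243.7). That's a 10 px disagreement, so I'll resolve it before pressing.

```bash
python3 - <<'E'
from h import *
j=load("scene");i=load("top")
j=load("scene");print("start proj",proj(j,(.1817,-.6496,.198)),proj(j,(.1817,-.6496,.211)))
for z in(.1277,.14,.15,.156,.16): print(z,onz(j,367,234.3,z).round(4))
print("base centre z0 scene",proj(j,(0,0,0)),"top",proj(i,(0,0,0)), "z.04", proj(j,(0,0,.02)))
c=j["color"][0:110,0:110];cv2.imwrite("pics/g0.png",cv2.resize(c,None,fx=5,fy=5,interpolation=cv2.INTER_CUBIC)[...,::-1])
c=j["color"][70:170,250:400];cv2.imwrite("pics/b0.png",cv2.resize(c,None,fx=5,fy=5,interpolation=cv2.INTER_CUBIC)[...,::-1])
E
```

```text
start proj [47.79774145 94.31936018] [45.96506376 89.48138485]
0.1277 [0.55   0.0943 0.1277]
0.14 [0.562  0.0929 0.14  ]
0.15 [0.5717 0.0918 0.15  ]
0.156 [0.5775 0.0911 0.156 ]
0.16 [0.5814 0.0907 0.16  ]
base centre z0 scene [322.81737222 125.19085168] top [316.36938458 491.72323546] z.04 [322.93519484 119.23907198]
```

View pics/g0.png

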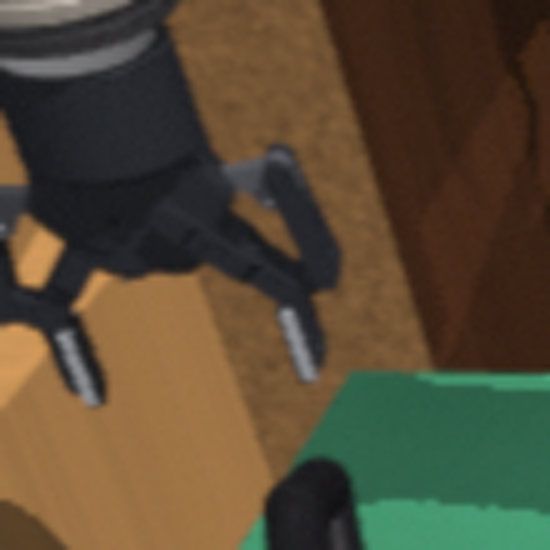

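View pics/b0.png

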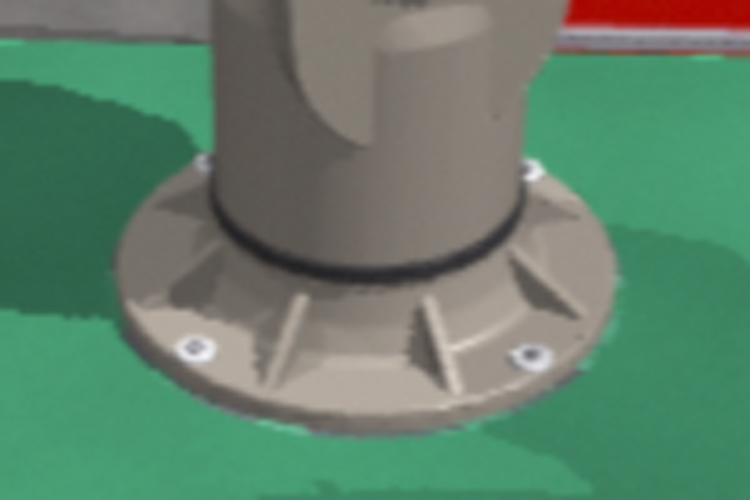

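```bash
python3 -m handwheel '{"turn":[[0,0,0],[0,0,0],[0,0,0],[0,0,0],[0,0,0]],"offset":[[0,0.001,0.008],[0,0.001,0.016],[0,0.001,0.024],[0,0.001,0.03],[0,0.001,0.03]],"hand":[0,0,0,0,0]}'
cat > look.py <<'E'
import sys
from h import *
from rig import get_image,sense
i=get_image("scene");s=sense();print("t",round(s["clock"],2),"p",s["eef_pos"].round(4),"F",s["force"].round(2))
u,v=np.round(proj(i,s["eef_pos"])).astype(int);print(u,v)
c=i["color"][v-60:v+40,u-60:u+60].copy();c=cv2.resize(c,None,fx=5,fy=5,interpolation=cv2.INTER_CUBIC);cv2.drawMarker(c,(300,300),(255,0,0),0,20)
cv2.imwrite(f"pics/{sys.argv[1]}.png",c[...,::-1])
E
python3 look.py l1
```

```text
clock: 3.5
eef_pos: [0.5749, 0.0863, 0.0963]
tool_rot: [-3.133, -0.19, 0.004]
force: [0.0, 0.5, -0.6]
width: 0.0002
t 3.55 p [0.5753 0.0864 0.0969] F [ 0.   -0.29  0.54]
362 254
```

View pics/l1.png

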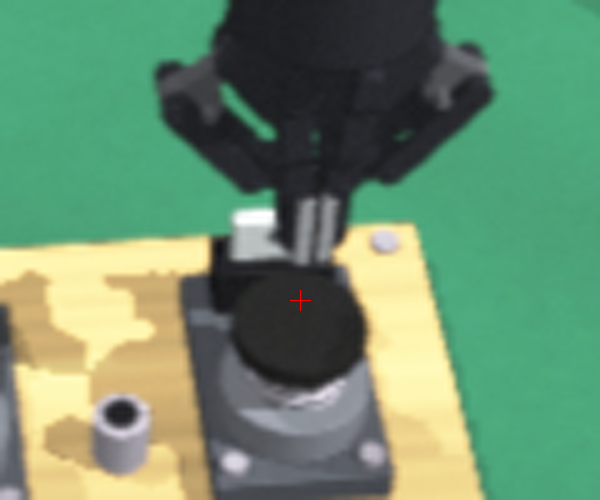

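The tip is now near crop (317,260), just above the pad's rear edge, with no contact. I'll go down slowly and watch the force.

```bash
python3 -m handwheel '{"turn":[[0,0,0],[0,0,0],[0,0,0]],"offset":[[0,0,0.003],[0,0,0.006],[0,0,0.006]],"hand":[0,0,0]}'
python3 -m handwheel '{"turn":[[0,0,0],[0,0,0],[0,0,0]],"offset":[[0,0,0.003],[0,0,0.005],[0,0,0.005]],"hand":[0,0,0]}'
python3 look.py l2
```

```text
clock: 3.85
eef_pos: [0.5751, 0.0864, 0.0906]
tool_rot: [-3.133, -0.191, 0.004]
force: [-0.0, 0.4, -0.4]
width: -0.0001
clock: 4.15
eef_pos: [0.5749, 0.0864, 0.0853]
tool_rot: [-3.133, -0.191, 0.004]
force: [-0.1, -0.2, 0.1]
width: 0.0001
t 4.2 p [0.575  0.0864 0.0854] F [-0.34  0.15  0.18]
362 258
```

View pics/l2.png

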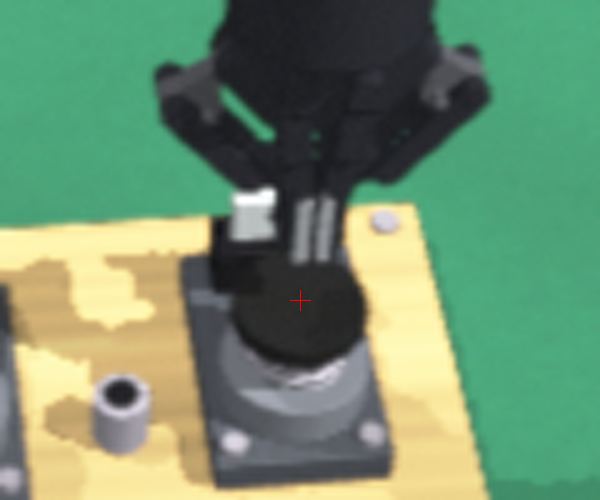

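```bash
python3 -m handwheel '{"turn":[[0,0,0],[0,0,0],[0,0,0]],"offset":[[0,0,0.003],[0,0,0.006],[0,0,0.006]],"hand":[0,0,0]}'
python3 look.py l3
```

```text
clock: 4.5
eef_pos: [0.5747, 0.0863, 0.0789]
tool_rot: [-3.133, -0.191, 0.005]
force: [0.1, 0.5, -0.8]
width: 0.0
t 4.55 p [0.5748 0.0864 0.0791] F [-0.09 -0.24  0.16]
362 260
```

View pics/l3.png

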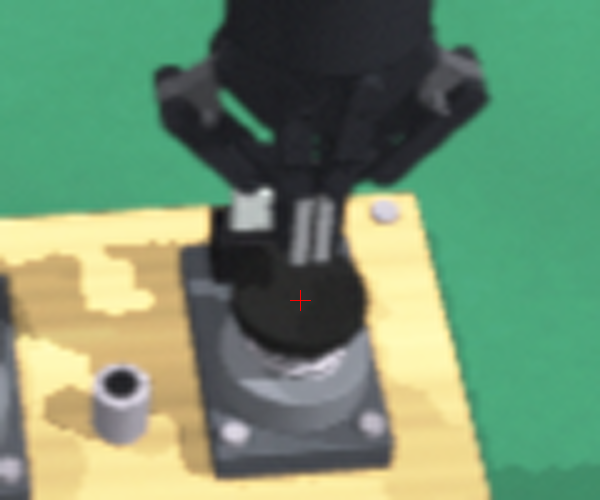

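```bash
python3 -m handwheel '{"turn":[[0,0,0],[0,0,0],[0,0,0]],"offset":[[0,0,0.003],[0,0,0.006],[0,0,0.006]],"hand":[0,0,0]}'
python3 -m handwheel '{"turn":[[0,0,0],[0,0,0],[0,0,0]],"offset":[[0,0,0.002],[0,0,0.004],[0,0,0.004]],"hand":[0,0,0]}'
python3 look.py l4
```

```text
clock: 4.85
eef_pos: [0.5745, 0.0863, 0.0726]
tool_rot: [-3.133, -0.191, 0.006]
force: [-0.5, -0.2, 0.5]
width: -0.0003
clock: 5.15
eef_pos: [0.5743, 0.0863, 0.0683]
tool_rot: [-3.133, -0.191, 0.007]
force: [0.5, -0.0, 0.0]
width: 0.0001
t 5.2 p [0.5744 0.0863 0.0685] F [-0.04  0.75  1.36]
361 263
```

View pics/l4.png

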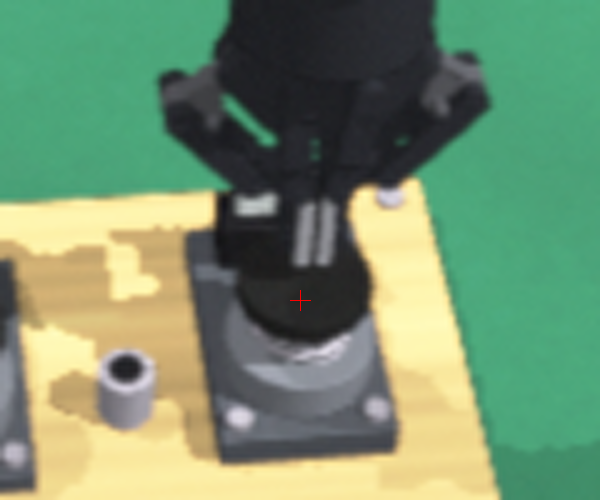

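```bash
python3 -m handwheel '{"turn":[[0,0,0],[0,0,0],[0,0,0]],"offset":[[0.001,0,0.002],[0.001,0,0.004],[0.001,0,0.004]],"hand":[0,0,0]}'
for k in 1; do python3 st.py; done
python3 -m handwheel '{"turn":[[0,0,0],[0,0,0],[0,0,0]],"offset":[[0,0,0.002],[0,0,0.003],[0,0,0.003]],"hand":[0,0,0]}'
python3 st.py
```

```text
clock: 5.5
eef_pos: [0.5752, 0.0864, 0.0641]
tool_rot: [-3.133, -0.191, 0.007]
force: [0.0, 0.0, 0.2]
width: -0.0002
t 5.5 p [0.5752 0.0864 0.0641] F [0.01 0.04 0.15] rot [-3.133 -0.191  0.007]
clock: 5.8
eef_pos: [0.5751, 0.0864, 0.061]
tool_rot: [-3.133, -0.191, 0.007]
force: [-1.1, 0.5, 0.1]
width: 0.0
t 5.8 p [0.5751 0.0864 0.061 ] F [-1.08  0.54  0.11] rot [-3.133 -0.191  0.007]
```

```bash
python3 -m handwheel '{"turn":[[0,0,0],[0,0,0],[0,0,0]],"offset":[[0,0,0.001],[0,0,0.002],[0,0,0.002]],"hand":[0,0,0]}'
python3 -m handwheel '{"turn":[[0,0,0],[0,0,0],[0,0,0]],"offset":[[0,0,0.001],[0,0,0.002],[0,0,0.002]],"hand":[0,0,0]}'
python3 look.py l5
```

```text
clock: 6.1
eef_pos: [0.575, 0.0864, 0.0588]
tool_rot: [-3.133, -0.191, 0.008]
force: [0.1, 0.7, -0.1]
width: 0.0001
clock: 6.4
eef_pos: [0.575, 0.0865, 0.0568]
tool_rot: [-3.133, -0.191, 0.008]
force: [-0.6, -0.7, 1.7]
width: 0.0001
t 6.45 p [0.5751 0.0864 0.0569] F [-0.47  0.05  1.43]
361 267
```

View pics/l5.png

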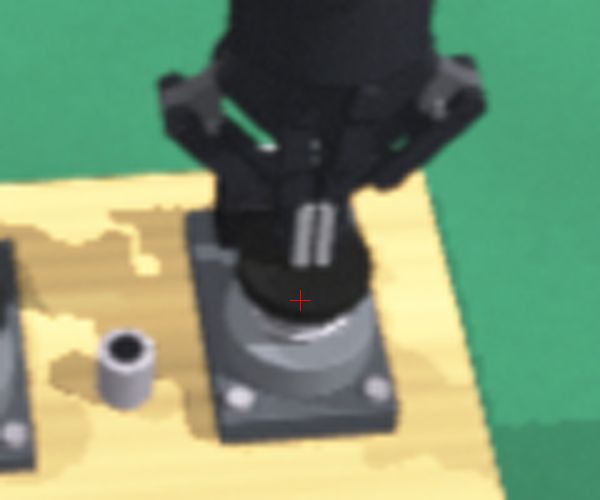

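```bash
python3 -m handwheel '{"turn":[[0,0,0],[0,0,0],[0,0,0]],"offset":[[0,0,0.0015],[0,0,0.0015],[0,0,0.0015]],"hand":[0,0,0]}' | grep -E "eef|force"
python3 -m handwheel '{"turn":[[0,0,0],[0,0,0],[0,0,0]],"offset":[[0,0,0.0015],[0,0,0.0015],[0,0,0.0015]],"hand":[0,0,0]}'| grep -E "eef|force"
python3 look.py l6
```

```text
eef_pos: [0.575, 0.0864, 0.0554]
force: [-0.5, 0.1, 3.0]
eef_pos: [0.575, 0.0864, 0.0539]
force: [-1.8, -0.5, 4.6]
t 7.1 p [0.5751 0.0864 0.0539] F [-1.06 -0.71  3.74]
361 268
```

```bash
python3 -m handwheel '{"turn":[[0,0,0],[0,0,0],[0,0,0],[0,0,0],[0,0,0],[0,0,0],[0,0,0],[0,0,0],[0,0,0],[0,0,0]],"offset":[[0,0,-0.01],[0,0,-0.025],[0,0,-0.03],[0.001,0.03,-0.03],[0.002,0.065,-0.03],[0.003,0.1,-0.03],[0.004,0.13,-0.03],[0.005,0.152,-0.03],[0.005,0.152,-0.02],[0.005,0.152,-0.015]],"hand":[0,0,0,0,0,0,0,0,0,0]}'
python3 -m handwheel '{"turn":[[0,0,0],[0,0,0]],"offset":[[0,0,0],[0,0,0]],"hand":[0,0]}'
python3 look.py m1
```

```text
clock: 8.1
eef_pos: [0.5983, -0.064, 0.0681]
tool_rot: [-3.133, -0.189, 0.008]
force: [0.1, 0.4, -0.3]
width: 0.0002
clock: 8.3
eef_pos: [0.5982, -0.0628, 0.0682]
tool_rot: [-3.133, -0.192, 0.008]
force: [0.0, 0.5, 0.5]
width: 0.0001
t 8.35 p [ 0.5983 -0.063   0.0683] F [-0.09 -0.72  0.32]
287 270
```

View pics/m1.png

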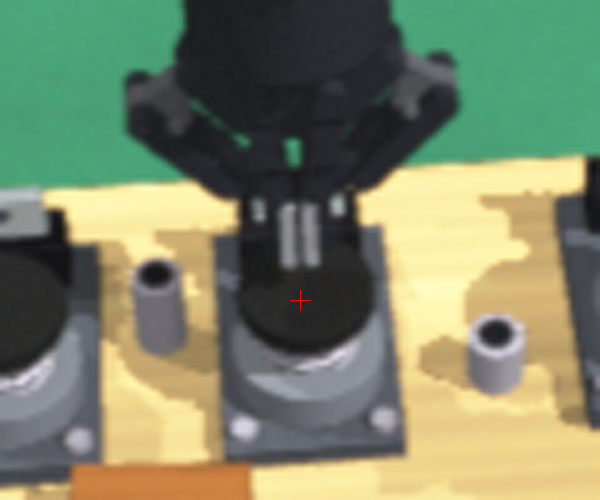

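The tip is at crop (300,268), laterally within about 2 mm of the middle pad's centre (306,298). I'll press it.

```bash
g(){ grep -E "clock|eef|force" | tr '\n' ' '; echo; }
python3 -m handwheel '{"turn":[[0,0,0],[0,0,0],[0,0,0]],"offset":[[0,0,0.003],[0,0,0.006],[0,0,0.006]],"hand":[0,0,0]}'|g
python3 -m handwheel '{"turn":[[0,0,0],[0,0,0],[0,0,0]],"offset":[[0,0,0.002],[0,0,0.002],[0,0,0.002]],"hand":[0,0,0]}'|g
python3 -m handwheel '{"turn":[[0,0,0],[0,0,0],[0,0,0]],"offset":[[0,0,0.002],[0,0,0.002],[0,0,0.002]],"hand":[0,0,0]}'|g
python3 st.py
```

```text
clock: 8.65 eef_pos: [0.5981, -0.0627, 0.062] force: [0.1, -0.2, -0.2] 
clock: 8.95 eef_pos: [0.598, -0.0628, 0.0599] force: [0.1, -0.6, 0.9] 
clock: 9.25 eef_pos: [0.598, -0.0627, 0.0578] force: [-0.1, -0.6, -0.6] 
t 9.25 p [ 0.598  -0.0627  0.0578] F [-0.13 -0.55 -0.64] rot [-3.133 -0.192  0.009]
```

```bash
g(){ grep -E "clock|eef|force" | tr '\n' ' '; echo; }
python3 -m handwheel '{"turn":[[0,0,0],[0,0,0],[0,0,0]],"offset":[[0,0,0.0015],[0,0,0.0015],[0,0,0.0015]],"hand":[0,0,0]}'|g
python3 -m handwheel '{"turn":[[0,0,0],[0,0,0],[0,0,0]],"offset":[[0,0,0.0015],[0,0,0.0015],[0,0,0.0015]],"hand":[0,0,0]}'|g
python3 look.py m2
```

```text
clock: 9.55 eef_pos: [0.5979, -0.0627, 0.0563] force: [-0.5, 0.6, 0.6] 
clock: 9.85 eef_pos: [0.5979, -0.0627, 0.0547] force: [-0.2, -0.8, 0.8] 
t 9.9 p [ 0.5979 -0.0627  0.0548] F [ 0.89  0.64 -0.19]
288 275
```

```bash
g(){ grep -E "clock|eef|force" | tr '\n' ' '; echo; }
python3 -m handwheel '{"turn":[[0,0,0],[0,0,0],[0,0,0]],"offset":[[0,0,0.0015],[0,0,0.0015],[0,0,0.0015]],"hand":[0,0,0]}'|g
python3 -m handwheel '{"turn":[[0,0,0],[0,0,0],[0,0,0]],"offset":[[0,0,0.0015],[0,0,0.0015],[0,0,0.0015]],"hand":[0,0,0]}'|g
python3 look.py m3
```

```text
clock: 10.2 eef_pos: [0.5979, -0.0627, 0.0532] force: [-0.3, -0.6, -0.3] 
clock: 10.5 eef_pos: [0.5979, -0.0627, 0.0517] force: [-0.5, 0.6, 1.1] 
t 10.55 p [ 0.5978 -0.0627  0.0517] F [-0.4  -0.47 -0.23]
288 276
```

View pics/m3.png

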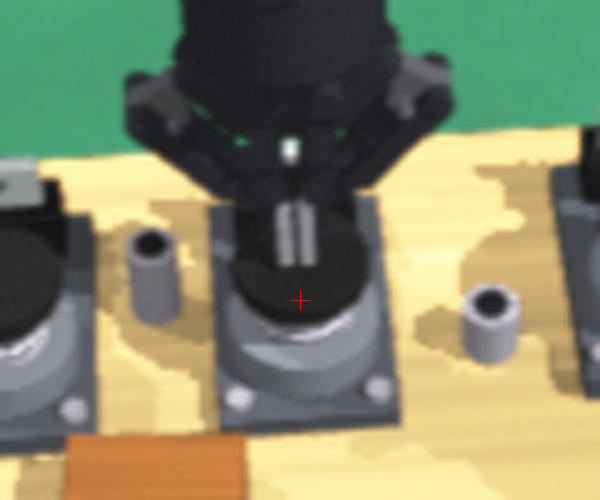

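```bash
g(){ grep -E "clock|eef|force" | tr '\n' ' '; echo; }
python3 -m handwheel '{"turn":[[0,0,0],[0,0,0],[0,0,0]],"offset":[[0,0,0.0015],[0,0,0.0015],[0,0,0.0015]],"hand":[0,0,0]}'|g
python3 -m handwheel '{"turn":[[0,0,0],[0,0,0],[0,0,0]],"offset":[[0,0,0.0015],[0,0,0.0015],[0,0,0.0015]],"hand":[0,0,0]}'|g
python3 look.py m4
```

```text
clock: 10.85 eef_pos: [0.5979, -0.0627, 0.0502] force: [-0.3, -0.1, 0.9] 
clock: 11.15 eef_pos: [0.5979, -0.0627, 0.0487] force: [0.1, 0.0, 1.3] 
t 11.2 p [ 0.5979 -0.0627  0.0487] F [ 0.66 -0.65  1.39]
288 277
```

```bash
g(){ grep -E "clock|eef|force" | tr '\n' ' '; echo; }
python3 -m handwheel '{"turn":[[0,0,0],[0,0,0],[0,0,0]],"offset":[[0,0,0.0015],[0,0,0.0015],[0,0,0.0015]],"hand":[0,0,0]}'|g
python3 -m handwheel '{"turn":[[0,0,0],[0,0,0],[0,0,0]],"offset":[[0,0,0.0015],[0,0,0.0015],[0,0,0.0015]],"hand":[0,0,0]}'|g
python3 look.py m5
```

```text
clock: 11.5 eef_pos: [0.5979, -0.0627, 0.0472] force: [-0.4, -0.1, 2.5] 
clock: 11.8 eef_pos: [0.5979, -0.0628, 0.0457] force: [0.1, 0.4, 3.1] 
t 11.85 p [ 0.5979 -0.0627  0.0457] F [-1.33 -0.5   2.83]
288 278
```

View pics/m5.png

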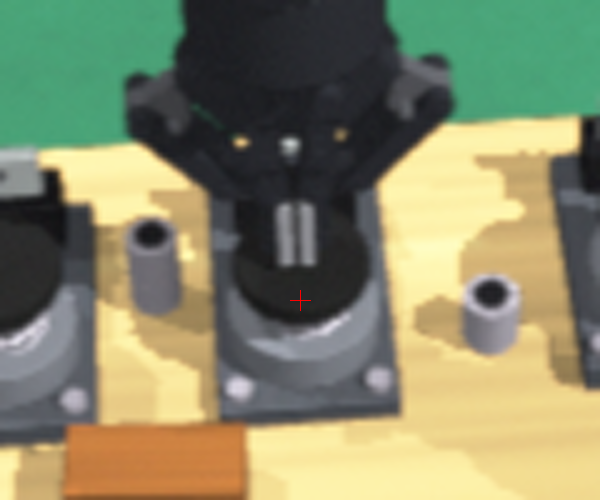

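```bash
g(){ grep -E "clock|eef|force" | tr '\n' ' '; echo; }
python3 -m handwheel '{"turn":[[0,0,0],[0,0,0],[0,0,0]],"offset":[[0,0,0.002],[0,0,0.002],[0,0,0.002]],"hand":[0,0,0]}'|g
python3 -m handwheel '{"turn":[[0,0,0],[0,0,0]],"offset":[[0,0,0],[0,0,0]],"hand":[0,0]}'|g
python3 -m handwheel '{"turn":[[0,0,0]],"offset":[[0,0,0]],"hand":[0]}'|g
python3 - <<'E'
import numpy as np
d=np.array([.614,-.1835])-[.5979,-.0627]
print(d@[.993,.119],d@[.119,-.993])
E
```

```text
clock: 12.15 eef_pos: [0.5979, -0.0627, 0.0437] force: [-0.9, 0.1, 3.5] 
clock: 12.35 eef_pos: [0.598, -0.0627, 0.0438] force: [-0.5, -0.3, 3.9] 
clock: 12.45 eef_pos: [0.5979, -0.0627, 0.0438] force: [-0.3, -0.6, 4.1] 
0.0016121000000000045 0.12187029999999999
```

```bash
g(){ grep -E "clock|eef|force" | tr '\n' ' '; echo; }
python3 -m handwheel '{"turn":[[0,0,0],[0,0,0],[0,0,0],[0,0,0],[0,0,0],[0,0,0],[0,0,0],[0,0,0],[0,0,0],[0,0,0]],"offset":[[0,0,-0.01],[0,0,-0.025],[0,0,-0.035],[0.001,0.03,-0.035],[0.002,0.06,-0.035],[0.002,0.09,-0.035],[0.002,0.12,-0.035],[0.002,0.122,-0.03],[0.002,0.122,-0.025],[0.002,0.122,-0.025]],"hand":[0,0,0,0,0,0,0,0,0,0]}'|g
python3 -m handwheel '{"turn":[[0,0,0],[0,0,0]],"offset":[[0,0,0.003],[0,0,0.006]],"hand":[0,0]}'|g
python3 look.py r1
```

```text
clock: 13.45 eef_pos: [0.6146, -0.1825, 0.068] force: [-1.0, 0.8, -0.1] 
clock: 13.65 eef_pos: [0.6148, -0.1813, 0.0621] force: [-0.0, 0.4, 0.3] 
t 13.7 p [ 0.6144 -0.1815  0.0615] F [-0.62 -0.24 -0.39]
227 277
```

View pics/r1.png

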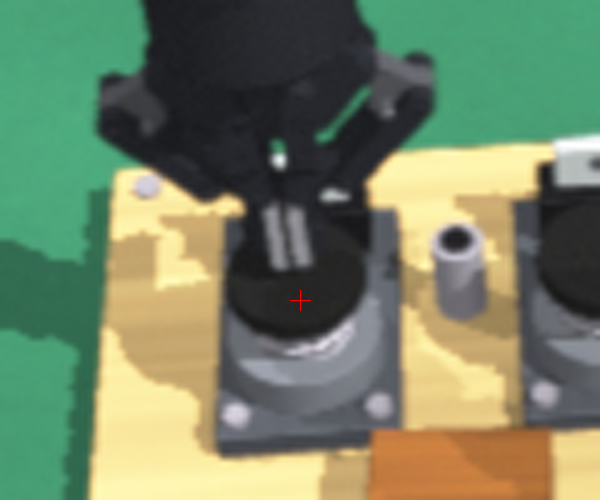

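The tip is at crop (290,268), above the right pad's centre (297,285). I'll press in small steps.

```bash
g(){ grep -E "clock|eef|force" | tr '\n' ' '; echo; }
python3 -m handwheel '{"turn":[[0,0,0],[0,0,0]],"offset":[[0,0,0.0015],[0,0,0.0015]],"hand":[0,0]}'|g
python3 -m handwheel '{"turn":[[0,0,0],[0,0,0]],"offset":[[0,0,0.0015],[0,0,0.0015]],"hand":[0,0]}'|g
python3 -m handwheel '{"turn":[[0,0,0],[0,0,0]],"offset":[[0,0,0.0015],[0,0,0.0015]],"hand":[0,0]}'|g
```

```text
clock: 13.9 eef_pos: [0.6143, -0.181, 0.0598] force: [-0.2, -0.6, 0.7] 
clock: 14.1 eef_pos: [0.6143, -0.181, 0.0581] force: [-0.4, 0.2, -0.4] 
clock: 14.3 eef_pos: [0.6141, -0.181, 0.0564] force: [0.5, -0.7, -1.2]
```

```bash
g(){ grep -E "clock|eef|force" | tr '\n' ' '; echo; }
python3 -m handwheel '{"turn":[[0,0,0],[0,0,0]],"offset":[[0,0,0.0015],[0,0,0.0015]],"hand":[0,0]}'|g
python3 -m handwheel '{"turn":[[0,0,0],[0,0,0]],"offset":[[0,0,0.0015],[0,0,0.0015]],"hand":[0,0]}'|g
python3 -m handwheel '{"turn":[[0,0,0],[0,0,0]],"offset":[[0,0,0.0015],[0,0,0.0015]],"hand":[0,0]}'|g
```

```text
clock: 14.5 eef_pos: [0.6141, -0.181, 0.0548] force: [0.1, 0.0, -0.7] 
clock: 14.7 eef_pos: [0.6142, -0.181, 0.0533] force: [-0.9, -0.0, 4.4] 
clock: 14.9 eef_pos: [0.6143, -0.181, 0.0519] force: [-2.1, 1.1, 6.9]
```

```bash
g(){ grep -E "clock|eef|force" | tr '\n' ' '; echo; }
python3 -m handwheel '{"turn":[[0,0,0],[0,0,0]],"offset":[[0,0,0.0006],[0,0,0.0006]],"hand":[0,0]}'|g
python3 -m handwheel '{"turn":[[0,0,0]],"offset":[[0,0,0]],"hand":[0]}'|g
python3 - <<'E'
import numpy as np
from h import *
from rig import sense
from scipy.spatial.transform import Rotation as Ro
s=sense();R=Ro.from_rotvec(s["tool_rot"]).as_matrix();print(R.round(3))
print((R.T@(np.array([.5355,-.069,s["eef_pos"][2]])-s["eef_pos"])).round(4),s["eef_pos"])
E
```

```text
clock: 15.1 eef_pos: [0.6142, -0.181, 0.0514] force: [-3.2, 0.6, 7.5] 
clock: 15.2 eef_pos: [0.6142, -0.181, 0.0516] force: [-1.9, 0.4, 6.2] 
[[ 0.992  0.125 -0.007]
 [ 0.125 -0.992  0.004]
 [-0.007 -0.005 -1.   ]]
[-0.0642 -0.121   0.001 ] [ 0.61423657 -0.18102654  0.05162034]
```

Stiffness is about 0.9 N/mm for left, 0.5 for middle and 2.3 for right, so the middle foot is the softest. Next I'll move above the middle tag.

```bash
g(){ grep -E "clock|eef|force" | tr '\n' ' '; echo; }
python3 -m handwheel '{"turn":[[0,0,0],[0,0,0],[0,0,0],[0,0,0],[0,0,0],[0,0,0],[0,0,0],[0,0,0],[0,0,0],[0,0,0]],"offset":[[0,0,-0.01],[0,0,-0.025],[0,0,-0.035],[-0.015,-0.025,-0.035],[-0.03,-0.055,-0.035],[-0.045,-0.085,-0.035],[-0.06,-0.11,-0.035],[-0.064,-0.121,-0.035],[-0.064,-0.121,-0.025],[-0.064,-0.121,-0.02]],"hand":[0,0,0,0,0,0,0,0,0,0]}'|g
python3 -m handwheel '{"turn":[[0,0,0],[0,0,0]],"offset":[[0,0,0],[0,0,0]],"hand":[0,0]}'|g
python3 look.py t1
python3 - <<'E'
from h import *
j=load("scene")
print(onz(j,364,260,.0905),onz(j,287,269.5,.0845-.005))
from rig import get_image
i=get_image("top");c=i["color"][170:290,245:445];cv2.imwrite("pics/t1top.png",cv2.resize(c,None,fx=4,fy=4,interpolation=2)[...,::-1])
E
```

```text
clock: 16.2 eef_pos: [0.5363, -0.0697, 0.0723] force: [0.4, -0.7, -0.6] 
clock: 16.4 eef_pos: [0.5366, -0.0707, 0.0719] force: [-0.1, -0.0, -1.0] 
t 16.45 p [ 0.5366 -0.0705  0.0721] F [ 0.19 -0.34 -0.48]
285 247
[0.58525455 0.08961407 0.0905    ] [ 0.60530784 -0.06266138  0.0795    ]
```

View pics/t1.png

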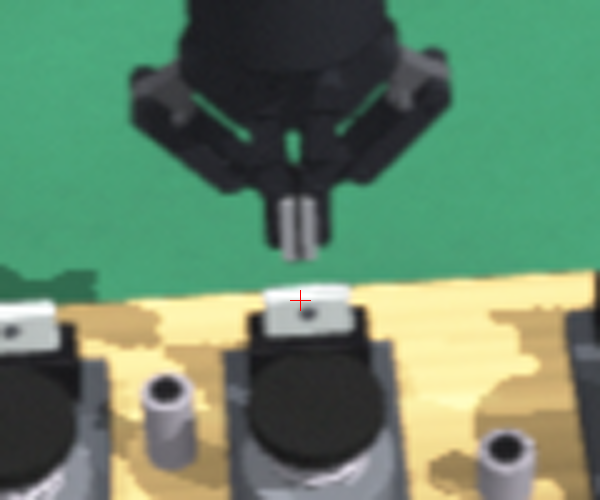

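View pics/t1top.png

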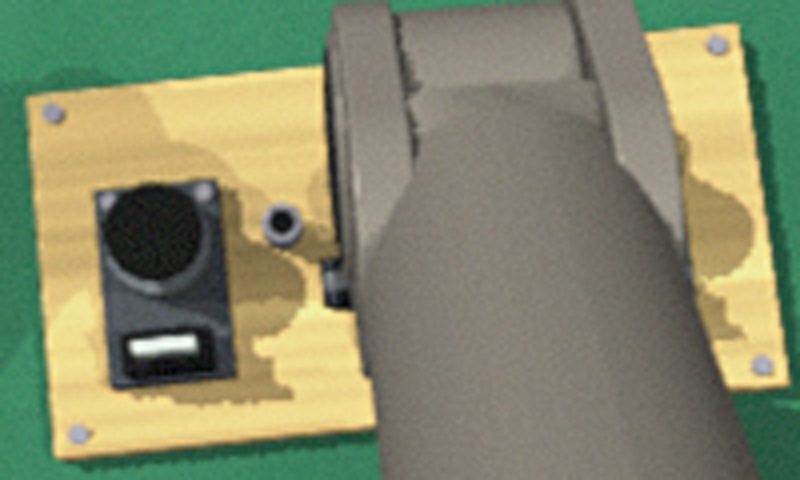

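The tip is at crop (297,258) and the tag top at (308,290), so I'll shift 3 mm left. Then I'll go down.

```bash
g(){ grep -E "clock|eef|force" | tr '\n' ' '; echo; }
python3 -m handwheel '{"turn":[[0,0,0],[0,0,0],[0,0,0],[0,0,0],[0,0,0],[0,0,0]],"offset":[[0,-0.003,0.003],[0,-0.003,0.008],[0,-0.003,0.012],[0,-0.003,0.016],[0,-0.003,0.02],[0,-0.003,0.02]],"hand":[0,0,0,0,0,0]}'|g
python3 look.py t2
```

```text
clock: 17.1 eef_pos: [0.5357, -0.0672, 0.0515] force: [-0.7, 0.1, 0.3] 
t 17.15 p [ 0.5359 -0.0673  0.0519] F [-0.31 -0.62 -0.13]
287 253
```

View pics/t2.png

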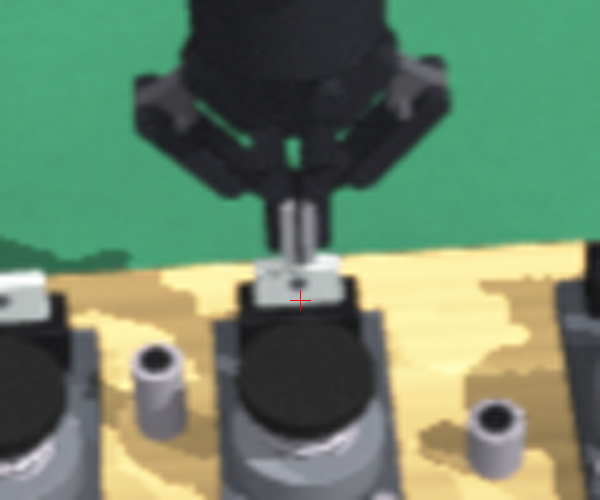

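The fingertip (298,260) is centred on the middle tag's top edge. I'll push it down.

```bash
g(){ grep -E "clock|eef|force" | tr '\n' ' '; echo; }
python3 -m handwheel '{"turn":[[0,0,0],[0,0,0],[0,0,0],[0,0,0],[0,0,0],[0,0,0]],"offset":[[0,0,0.002],[0,0,0.004],[0,0,0.006],[0,0,0.008],[0,0,0.01],[0,0,0.01]],"hand":[0,0,0,0,0,0]}'|g
python3 -m handwheel '{"turn":[[0,0,0],[0,0,0],[0,0,0],[0,0,0]],"offset":[[0,0,0.003],[0,0,0.006],[0,0,0.009],[0,0,0.009]],"hand":[0,0,0,0]}'|g
python3 -m handwheel '{"turn":[[0,0,0],[0,0,0],[0,0,0]],"offset":[[0,0,0.002],[0,0,0.003],[0,0,0.003]],"hand":[0,0,0]}'|g
```

```text
clock: 17.75 eef_pos: [0.5359, -0.0672, 0.0417] force: [-0.6, -0.5, 0.1] 
clock: 18.15 eef_pos: [0.5358, -0.0672, 0.0323] force: [-1.1, 1.1, 0.3] 
clock: 18.45 eef_pos: [0.5358, -0.0672, 0.0291] force: [0.3, -1.1, 0.0]
```

```bash
python3 look.py t3
```

```text
t 18.5 p [ 0.5357 -0.0671  0.0292] F [-0.32 -0.73  0.33]
288 260
```

View pics/t3.png

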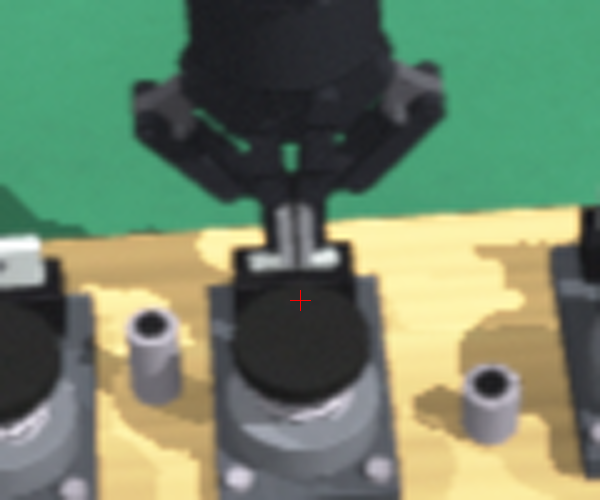

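The tag has moved most of the way down, and the visible strip is only at (295,260). I'll keep going until it hits the hard stop.

```bash
g(){ grep -E "clock|eef|force" | tr '\n' ' '; echo; }
python3 -m handwheel '{"turn":[[0,0,0],[0,0,0]],"offset":[[0,0,0.0015],[0,0,0.0015]],"hand":[0,0]}'|g
python3 -m handwheel '{"turn":[[0,0,0],[0,0,0]],"offset":[[0,0,0.0015],[0,0,0.0015]],"hand":[0,0]}'|g
python3 -m handwheel '{"turn":[[0,0,0],[0,0,0]],"offset":[[0,0,0.0015],[0,0,0.0015]],"hand":[0,0]}'|g
```

```text
clock: 18.7 eef_pos: [0.5356, -0.0671, 0.0281] force: [-4.8, 0.0, 14.5] 
clock: 18.9 eef_pos: [0.5356, -0.0672, 0.0278] force: [-11.1, 1.1, 28.9] 
clock: 19.1 eef_pos: [0.5356, -0.0673, 0.0277] force: [-11.7, 0.8, 34.3]
```

It hit a hard stop at z≈0.028, where full travel was predicted. I'll back off and check.

```bash
g(){ grep -E "clock|eef|force" | tr '\n' ' '; echo; }
python3 -m handwheel '{"turn":[[0,0,0],[0,0,0],[0,0,0],[0,0,0],[0,0,0],[0,0,0],[0,0,0]],"offset":[[0,0,-0.005],[0,0,-0.02],[0,0,-0.05],[0,0,-0.09],[0,0,-0.12],[0,0,-0.15],[0,0,-0.15]],"hand":[0,0,0,0,0,0,0]}'|g
python3 -m handwheel '{"turn":[[0,0,0],[0,0,0],[0,0,0],[0,0,0],[0,0,0],[0,0,0],[0,0,0],[0,0,0],[0,0,0],[0,0,0],[0,0,0]],"offset":[[0,0.03,0],[0,0.06,0],[0,0.1,0],[0,0.14,0],[0,0.18,0],[0,0.22,0],[0,0.26,0],[0,0.3,0],[0,0.33,0],[0,0.35,0],[0,0.35,0]],"hand":[0,0,0,0,0,0,0,0,0,0,0]}'|g
python3 - <<'E'
from h import *
from rig import get_image
for n,(x0,y0,x1,y1),f in(("top",(245,170,445,290),4),("scene",(175,225,410,345),3)):
    i=get_image(n);c=i["color"][y0:y1,x0:x1]
    cv2.imwrite(f"pics/{n}E.png",cv2.resize(c,None,fx=f,fy=f,interpolation=cv2.INTER_CUBIC)[...,::-1])
    cv2.imwrite(f"pics/{n}F.png",i["color"][...,::-1])
E
```

```text
clock: 19.8 eef_pos: [0.5386, -0.0677, 0.1815] force: [0.5, 0.4, -0.1] 
clock: 20.9 eef_pos: [0.5805, -0.4182, 0.179] force: [-1.2, 0.6, -0.2]
```

View pics/sceneE.png

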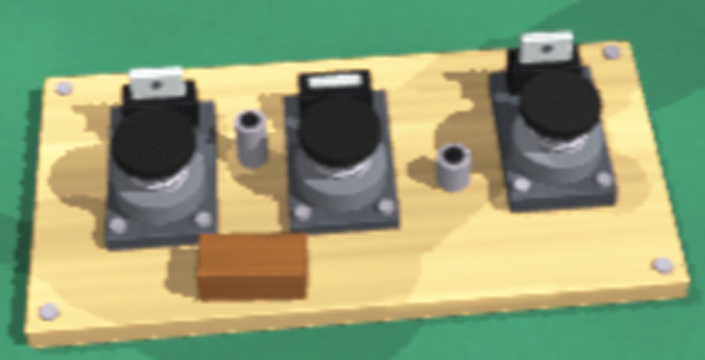

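View pics/topE.png

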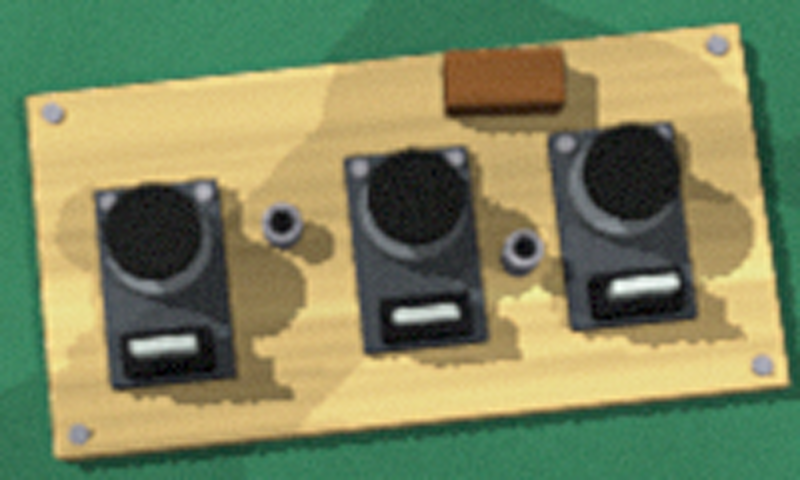

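View pics/sceneF.png

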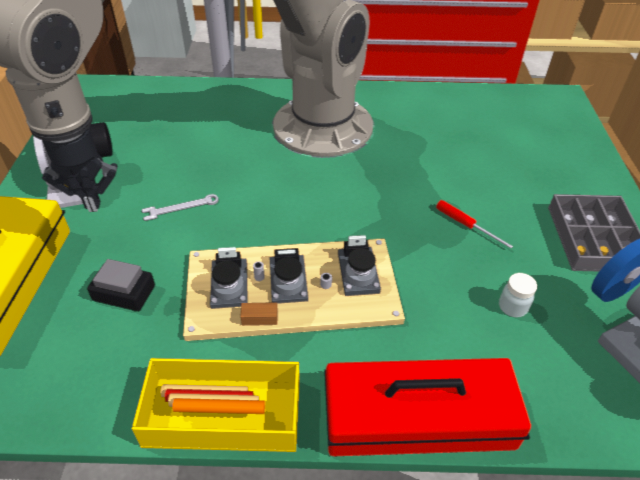

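The middle tag is flat at scene crop (334,81). The other two still stand at (157,84) and (546,47), the loose things haven't moved, and the arm is clear.

```bash
python3 -m handwheel '{"turn":[[0,0,0],[0,0,0]],"offset":[[0,0,0],[0,0,0]],"hand":[0,0]}'; python3 -c "
from rig import job_done;print(job_done())"
```

```text
clock: 21.2
eef_pos: [0.5816, -0.4134, 0.1793]
tool_rot: [-3.132, -0.195, 0.005]
force: [-0.0, 0.4, 0.1]
width: 0.0001
the job is handed in; nothing more can be done
None
```

The middle foot is the worn one; I pushed its tag all the way down and handed the job in at 21.2 s of the 48 s allowed. I pressed the pads with closed fingertips, from the robot's left to its right:

| Pad | Stiffness | Press depth |
|---|---|---|
| left | about 0.9 N/mm | about 4 mm |
| middle | about 0.5 N/mm | about 7 mm |
| right | about 2.3 N/mm | about 3 mm |

**Final checks:** The tag reached a hard stop, with the force rising to about 34 N, at the height expected for full travel. The last pictures show the middle tag down, the left and right tags still standing, and the loose things in view where they were. The arm is clear of everything.

**What disagreed:**
- **Fingertip height:** The real fingertips sit about 33 mm above the reported tool point. The camera view suggested this and the contact heights confirmed it, so I found every contact by touch and worked from that.
- **Tag friction:** The force readings showed almost nothing while the tag was sliding, instead of about 4 N. They were taken at pauses between moves, so I relied on the hard stop and the pictures.

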